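# Load a disc filter and hold its bayonet collar home

## Robot

A 6-joint arm with a two-finger parallel gripper is mounted at the origin on the work surface. World frame = base frame: x ahead of the robot, y to its left, z up, the work surface at z = 0. Lengths are in m, angles in rad, forces in N, time in s.
With the tool pointing down it reaches from about 0.4 to 0.825 m from the base axis. Payload 7 kg.
Tool frame: the origin (TCP) lies at the very end of the fingers, on their centre line; the grasp point (between the pads) lies 19 mm behind it; z points along the fingers, y is the direction in which the jaws open and shut (so a half turn about z gives the same grasp; the last joint's range is limited). The gripper opens to 88 mm and grips with 3 to 60 N. Pads are 19 mm wide; open, the fingers measure 130 mm over their backs; the gripper's body (78 mm by 193 mm) begins 47 mm behind the grasp point.
Start: joints at [-0.936, 0.359, 0.012, 0, -1.224, -0.288], TCP at [0.229, -0.635, 0.227] pointing down, gripper open.
Joint ranges: [-3.07, 3.07], [-1.43, 2.12], [-1.02, 1.25], [-3.03, 1.67], [-3.05, -0], [-3.03, 3.03]. Speed limits (rad/s): [2.39, 2.39, 3.01, 3.14, 3.14, 3.14].

## Interface

Orientations are given as [roll, pitch, yaw] about the fixed x, y, z axes, in that order (R = Rz(yaw) Ry(pitch) Rx(roll)).
In Python, from station import arm gives the robot as it stands.
- The arm moves only by the shell command python3 -m inch 'ROWS' [FORCE]. ROWS is text: rows parted by semicolons, each of 7 numbers parted by spaces: the closure, from 0 (fully open) to 1 (shut), then the shift along the tool's x, y, z each as a share of 300 mm, from -1 to 1, then the turn, a rotation vector about the tool's x, y, z each as a share of 60 degrees, from -1 to 1. In form: grip tx ty tz rx ry rz; .... A call has 1 to 12 rows; each row is the pose to reach, as a shift and turn from the pose commanded when the call began, along the tool's axes at that moment; what a row does not reach only later rows make up. A row lasts 1/10 s, in which the tool goes at most 50 mm and 8.59 degrees, less where a joint would pass 70% of its speed; a pose out of reach is approached as far as the arm can. A call with a number of a shift or a turn outside -1 to 1 is refused whole. A call with a gripper value outside its range is refused whole. The fingers move at their own pace and stop on an object; FORCE is the grip in N (left out, the last holds). Time passes only in rows, so rows that repeat a pose let the fingers close. It gives the time, the measured TCP pose, the force and the opening at its end, in the units of the state.
- arm.get_state(): the state, without advancing time (a new reading comes with each control period).
- arm.grab_frame(name): name is "scene" or "top" or "wrist"; returns a dict with "img" (400x640x3 uint8, red, green, blue), "range_z" (400x640 float32, m along the optical axis (not along the pixel's ray), 0 where there is no reading), "fx", "fy", "cx", "cy" (pixels), "dist" ([k1, k2, p1, p2, k3] as OpenCV has them; the pictures are not rectified), "extrinsics" (4x4, takes a point from world to camera coordinates); the wrist camera has in their place "tool_from_camera" (4x4, takes a point from camera to tool coordinates, whose origin is the TCP and whose axes are the flange's). Camera axes: x right, y up, looking along -z (the intrinsics and any distortion apply to the point x, -y, -z); pixel columns grow to the right and rows downward; lengths in m; the calibration is good to about 2 mm. A picture is of the moment at which its call begins: read the wrist's pose just before it.
- arm.job_done(): hands the job in, once; it reports no verdict.
The state is a dict: "t": time; "q": joint angles; "qd": joint speeds; "joint_efforts": joint torques, N m; "eef_pos": TCP position; "ee_rot": TCP orientation; "force": force on the tool from outside, world axes, zero at the start; "moment": the same for the moment, N m; "width": finger opening in m.
Only numpy, scipy, OpenCV 4.12 (cv2) and the standard library are available. Lean on these libraries where they do the work, as an engineer would, in place of code of your own. Each camera call takes 0.05 s, during which the arm holds its last target.

## Task

Load the small oil filter for the next batch: put both copper filter discs flat over the filter's spine, one on the other, then set the black knurled collar on the neck and turn it until its hidden keyways drop over the pins. Push the collar fully home against the spring and finish while still holding it down there, so that I can slip the locking clip in. Leave the three bottles where they stand.

Things in the scene. Friction and masses are not known exactly. Their poses are not given: they have to be found in the camera images.
- filter: Steel disc filter, fixed. Origin: centre of its underside, on the table; z up along the spine. Round foot of 108 mm diameter, 22 mm high; a small tap reaches 85 mm out along its own +x (28 mm high). The spine is 28 mm in diameter up to 56 mm, with a chamfered shoulder to 59 mm; above it rises the narrower neck. The discs are threaded over neck and spine.
- neck_top (a point): Centre of the top of the filter's neck, 88 mm above the table on the spine's axis. The neck is 18 mm in diameter, its last 4 mm tapered to 11 mm. Three brass pins, 5 mm thick, 120 degrees apart, stick out of it to 14 mm from the axis, their tops 76 mm above the table. The pins' angle differs each time and does not follow this point's or the filter's yaw.
- plate (a joint): The filter's spring plate, an aluminium ring of 60 mm diameter around the spine on which the discs are stacked; its top is 50 mm above the table when up (0). Value: m pressed down. The spring gives 8 N at 0 and 0.9 N more per mm; the parts' weight does not press it down. Discs on and collar fully home, it reads about 0.006 and takes about 10 N of push; let go, it springs back up.
- mat: Pale green mat, 180 mm (its x) by 420 mm (its y), 3 mm thick, fixed on the table; origin at the centre of its underside. Both discs and the collar lie on it in a row along its y axis, in any order, about 130 mm apart.
- disc_a: Copper-coloured sintered filter disc, loose: a flat ring of 64 mm outer diameter, hole 32 mm, 8 mm thick, about 75 g. Origin: centre of its underside, z up. Either face may be up; both discs are alike.
- disc_b: The other filter disc, the same as disc_a. The stacked pair is 16 mm high, its top 66 mm above the table.
- collar: Black knurled collar, loose, standing on its open end: 56 mm diameter, 38 mm high, about 160 g, top closed and aluminium-faced. Origin: centre of its underside, z up. From below: bore of 21 mm, 28 mm deep, with three keyways 9 mm wide, 120 degrees apart, reaching 16 mm from the axis; unseen from above, their angle to the pins unknown: find them by feel.
- collar_top (a point): Centre of the collar's top, 38 mm above its underside. Put on the neck at a wrong angle the collar rests on the pins, underside 76 mm above the table. Turned under a light push, 120 degrees at most, the keyways (9 degrees of play each way) meet the pins and it goes down 10 mm to the discs, then 6 mm more against the spring until home, bore end on the neck's top: underside at 60 mm, top at 98 mm.
- bottle_a: Bystander: small black bottle with a black cap and a pale label, 29 mm diameter, 78 mm high. Origin: centre of its underside.
- bottle_b: Bystander: small black bottle with a black cap and a green label, 29 mm diameter, 78 mm high. Origin: centre of its underside.
- amber: Bystander: amber glass bottle with a black cap, 66 mm diameter, 130 mm high. Origin: centre of its underside.

How it is judged:
By the outcome, as a careful person would: the job done as asked, in the order asked, and still so for the second after the job is handed in, while the arm keeps its last pose, push and grip.
It also fails if it takes over 72 s, if anything falls off the work surface, if the arm or the gripper's body presses on something with over 40 N, if the wrist force passes 120 N, or if a joint passes its speed limit or range.

## Working session

There is one attempt and no reset: what is moved stays moved. The work goes in short steps, Python scripts to look and compute and a shell command to move; the robot and the scene stay as the last step left them, time stands still between calls to the robot, and variables do not carry over. Pictures are saved under pics/ and viewed, and the job is handed in when it is done.

```bash
ls; mkdir -p pics; python3 - <<'E'
from station import arm
import cv2,pickle
s=arm.get_state();print({k:v for k,v in s.items()})
for n in ["scene","top","wrist"]:
    f=arm.grab_frame(n);cv2.imwrite(f"pics/{n}0.png",f["img"][:,:,::-1]);pickle.dump(f,open(f"{n}0.pkl","wb"))
    print(n,f["fx"],f["fy"],f["cx"],f["cy"],f["dist"],f.get("extrinsics"),f.get("tool_from_camera"))
E
```

```text
pics
{'t': 0.0, 'q': array([-9.35890493e-01,  3.59411626e-01,  1.10608268e-02, -3.29078542e-04,
       -1.22409386e+00, -2.88097518e-01]), 'qd': array([-3.02903111e-04, -3.67689550e-04, -1.23589286e-03, -2.60911622e-04,
       -7.43594788e-05,  6.82610158e-05]), 'joint_efforts': array([ 8.41993005e-04, -5.82717955e+01,  2.93066114e+01,  6.99734107e+00,
        6.89045613e-03, -2.41413736e-04]), 'eef_pos': array([ 0.22923374, -0.63436909,  0.22561134]), 'ee_rot': array([ 3.13992435e+00, -1.71778057e-04, -2.79489627e+00]), 'force': array([ 0.15445582, -0.17954846, -0.1530266 ]), 'moment': array([-0.00824418,  0.06436023,  0.01199675]), 'width': 0.08745934344532871}
scene 474.07620187475084 474.07620187475084 322.8886468900594 199.782803965482 [-0.06110903  0.          0.          0.          0.        ] [[-0.84527138  0.53396141  0.02003754  0.47110761]
 [-0.32965021 -0.55062186  0.76690698  0.16386967]
 [ 0.42053184  0.64163914  0.64144539 -1.64270689]
 [ 0.          0.          0.          1.        ]] None
top 426.5801191129243 426.5801191129243 322.0860744279807 201.8428027825349 [0.01864058 0.         0.         0.         0.        ] [[-1.85397645e-02 -9.99820135e-01 -3.99682061e-03  6.76575420e-02]
 [ 9.85448500e-01 -1.89485134e-02  1.68914794e-01 -6.15885464e-01]
 [-1.68960146e-01 -8.07020368e-04  9.85622553e-01 -1.11475809e+00]
 [ 0.00000000e+00  0.00000000e+00  0.00000000e+00  1.00000000e+00]] None
wrist 280.18787181238196 280.18787181238196 320.4211039455757 202.1284115369391 [-0.02698403  0.          0.          0.          0.        ] None [[-1.17015582e-03  9.67647689e-01  2.52302558e-01  6.77078731e-02]
 [ 9.99999267e-01  1.05423156e-03  5.94644115e-04  4.98637153e-04]
 [ 3.09420684e-04  2.52303069e-01 -9.67648214e-01 -1.59801508e-01]
 [ 0.00000000e+00  0.00000000e+00  0.00000000e+00  1.00000000e+00]]
```

View pics/scene0.png

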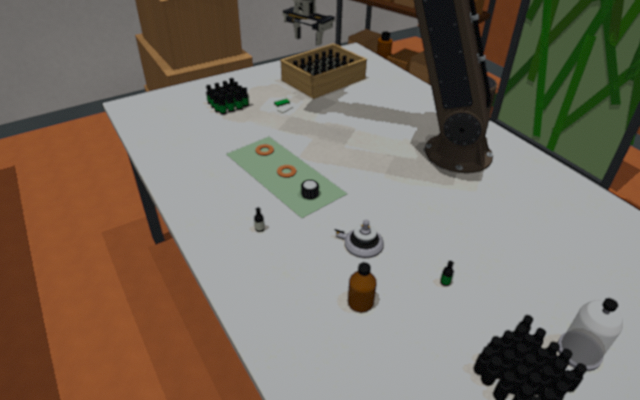

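View pics/top0.png

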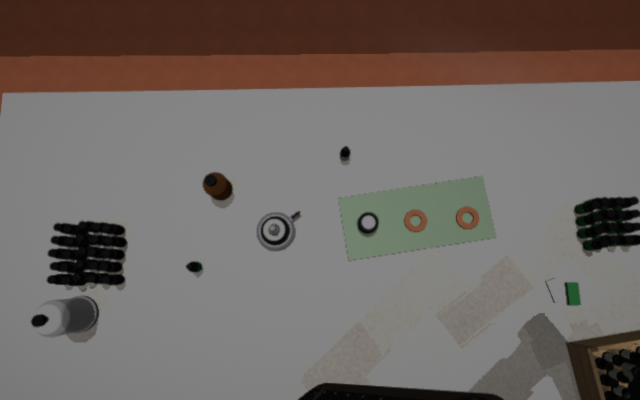

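View pics/wrist0.png

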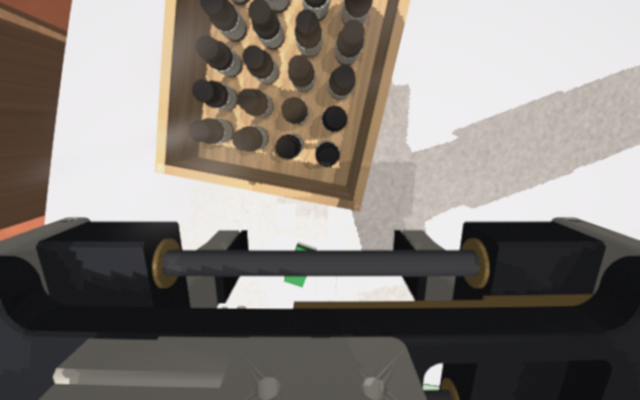

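The top view shows the collar at about (368,223), the discs at (415,220) and (467,217), the filter at (275,230), and bottles at (345,153), (194,267) and (217,186). I'll enlarge this for better readings.

```bash
cat > h.py <<'E'
import numpy as np,cv2,pickle
from scipy.spatial.transform import Rotation as R
def cam_pose(f,st=None):
    if f.get("extrinsics") is not None:
        return np.linalg.inv(f["extrinsics"])
    T=np.eye(4);T[:3,:3]=R.from_euler('xyz',st["ee_rot"]).as_matrix();T[:3,3]=st["eef_pos"]
    return T@f["tool_from_camera"]
def ray(f,uv,W):
    K=np.array([[f["fx"],0,f["cx"]],[0,f["fy"],f["cy"]],[0,0,1]])
    p=cv2.undistortPoints(np.array(uv,float).reshape(-1,1,2),K,np.array(f["dist"])).reshape(-1,2)
    d=np.c_[p[:,0],-p[:,1],-np.ones(len(p))]
    return W[:3,3],d@W[:3,:3].T,d
def onplane(f,uv,z,st=None):
    W=cam_pose(f,st);o,d,_=ray(f,uv,W)
    return o+d*((z-o[2])/d[:,2])[:,None]
def cloud(f,st=None):
    W=cam_pose(f,st);u,v=np.meshgrid(np.arange(640),np.arange(400))
    o,d,_=ray(f,np.c_[u.ravel(),v.ravel()],W)
    z=f["range_z"].ravel();P=o+d*z[:,None];P[z==0]=np.nan
    return P.reshape(400,640,3)
def proj(f,P,st=None):
    W=np.linalg.inv(cam_pose(f,st));c=np.atleast_2d(P)@W[:3,:3].T+W[:3,3];c=c*[1,-1,-1]
    K=np.array([[f["fx"],0,f["cx"]],[0,f["fy"],f["cy"]],[0,0,1]])
    return cv2.projectPoints(c,np.zeros(3),np.zeros(3),K,np.array(f["dist"]))[0].reshape(-1,2)
def circ(P):
    A=np.c_[2*P[:,:2],np.ones(len(P))];s=np.linalg.lstsq(A,(P[:,:2]**2).sum(1),rcond=None)[0]
    return s[:2],np.sqrt(s[2]+s[:2]@s[:2])
E
python3 - <<'E'
from h import *
f=pickle.load(open("top0.pkl","rb"))
im=f["img"][:,:,::-1][130:290,180:520]
im=cv2.resize(im[30:130,50:320],None,fx=2.9,fy=2.9,interpolation=cv2.INTER_CUBIC)
cv2.imwrite("pics/topc.png",im)
for n,uv,z in [("collar",(368,223),.041),("d1",(415,220.5),.011),("d2",(467,217.5),.011),("neck",(274,229),.088),("filt",(276,231),.022),("amber",(210,180),.13),("ba",(345,149),.078),("bb",(190,267),.078)]:
    print(n,onplane(f,[uv],z))
C=cloud(f)
hsv=cv2.cvtColor(f["img"],cv2.COLOR_RGB2HSV)
for x0 in (400,452):
    m=np.zeros((400,640),bool);m[200:240,x0:x0+30]=1
    m&=(hsv[...,1]>110)&((hsv[...,0]<20))
    v,u=np.nonzero(m)
    P=onplane(f,np.c_[u,v],.011); print("disc",m.sum(),P.mean(0),np.ptp(P,0),np.nanmedian(C[m],0))
    # convex hull contour centre
    (c,r)=cv2.minEnclosingCircle((P[:,:2]*1000).astype(np.float32));print(c,r)
for nm,sl,z0,z1 in [("collar",np.s_[205:242,350:386],.035,.05),("foot",np.s_[200:260,245:305],.015,.03),("neck",np.s_[200:260,245:305],.08,.1),("plate",np.s_[200:260,245:305],.042,.056),("tap",np.s_[200:230,290:305],.015,.035)]:
    Q=C[sl].reshape(-1,3);Q=Q[(Q[:,2]>z0)&(Q[:,2]<z1)];print(nm,len(Q),Q.mean(0),Q.min(0),Q.max(0)) if len(Q) else print(nm,0)
E
```

```text
collar [[ 0.557836   -0.06860136  0.041     ]]
d1 [[ 0.56599068 -0.20391548  0.011     ]]
d2 [[ 0.57175893 -0.3499021   0.011     ]]
neck [[0.54111727 0.18347355 0.088     ]]
filt [[0.54261566 0.18551657 0.022     ]]
amber [[0.66635306 0.3433582  0.13      ]]
ba [[ 0.75794444 -0.00931538  0.078     ]]
bb [[0.44711478 0.40322856 0.078     ]]
disc 262 [ 0.56617506 -0.2044968   0.011     ] [0.05961195 0.05941826 0.        ] [ 0.56587866 -0.20468121  0.01174926]
(566.28173828125, -204.35430908203125) 30.53621482849121
disc 274 [ 0.57153692 -0.35027273  0.011     ] [0.05967851 0.06185348 0.        ] [ 0.57069997 -0.35067012  0.01160693]
(571.9457397460938, -350.0938415527344) 31.033405303955078
collar 329 [ 0.56118401 -0.0693976   0.04194052] [ 0.53311188 -0.09665261  0.03518861] [ 0.58829813 -0.04132762  0.04837581]
foot 752 [0.54563592 0.18153351 0.02235415] [0.49326562 0.11809158 0.01500677] [0.59718241 0.23919686 0.02973205]
neck 38 [0.54440253 0.18662542 0.08703251] [0.53638731 0.17869409 0.08118501] [0.55185787 0.19438794 0.0910024 ]
plate 288 [0.54442734 0.18689581 0.05107401] [0.51556156 0.15790896 0.04271026] [0.573157   0.21528878 0.0557805 ]
tap 88 [0.57499783 0.1365251  0.02208021] [0.54727421 0.11809158 0.01513928] [0.59687237 0.14676883 0.03268503]
```

View pics/topc.png

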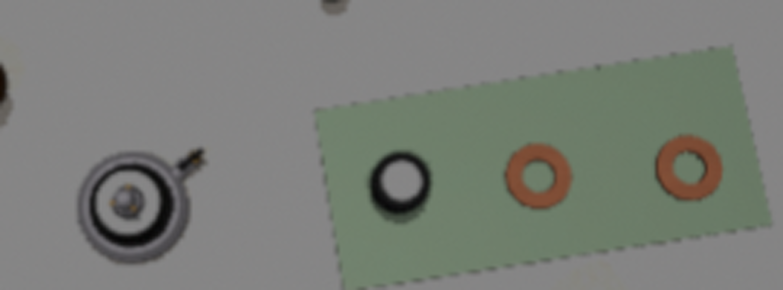

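```bash
cat >> h.py <<'E'
def go(x,y,z,yaw=-np.pi,st=None):
    from station import arm
    s=st or arm.get_state()
    R0=R.from_euler('xyz',s["ee_rot"]);d=R0.inv().apply(np.array([x,y,z])-s["eef_pos"])
    R1=R.from_euler('xyz',[np.pi,0,yaw]);rv=(R0.inv()*R1).as_rotvec()
    print("shift",np.round(d/.3,4),"rot",np.round(np.degrees(rv)/60,4),"rows>=",np.linalg.norm(d)/.05,np.degrees(np.linalg.norm(rv))/8.59)
E
python3 -c "
from h import *
go(.5715,-.35,.12)"
```

```text
shift [-1.3952  0.5037  0.3532] rot [ 0.0012 -0.0004  0.3311] rows>= 9.148967520884494 2.3128517184051764
```

```bash
python3 -m inch '0 -0.7 0.25 0.15 0 0 0.331;0 -0.7 0.25 0.15 0 0 0.331;0 -0.7 0.25 0.15 0 0 0.331;0 -0.7 0.25 0.15 0 0 0.331;0 -0.7 0.25 0.15 0 0 0.331;0 -0.7 0.25 0.15 0 0 0.331' 20; python3 -c "
from h import *
go(.5715,-.35,.12)"
```

```text
t: 0.75
eef_pos: [0.4038, -0.49, 0.1802]
ee_rot: [3.14, -0.001, -3.138]
force: [-0.7, -0.1, -1.0]
width: 0.0881
shift [-0.561   0.4641  0.2008] rot [ 0.0015 -0.0011  0.0038] rows>= 4.5314299048795235 0.029634799962223173
```

```bash
python3 -m inch '0 -0.56 0.464 0.2 0 0 0.004;0 -0.56 0.464 0.2 0 0 0.004;0 -0.56 0.464 0.2 0 0 0.004;0 -0.56 0.464 0.2 0 0 0.004;0 -0.56 0.464 0.2 0 0 0.004;0 -0.56 0.464 0.2 0 0 0.004;0 -0.56 0.464 0.2 0 0 0.004'; cat > look.py <<'E'
import sys
from h import *
from station import arm
n=sys.argv[1];s=arm.get_state();f=arm.grab_frame("wrist")
pickle.dump((f,s),open(n+".pkl","wb"));cv2.imwrite(f"pics/{n}.png",f["img"][:,:,::-1])
print(s["t"],s["eef_pos"],s["ee_rot"],s["force"],s["width"])
E
python3 look.py w1
```

```text
t: 1.45
eef_pos: [0.5693, -0.3535, 0.121]
ee_rot: [3.141, -0.001, 3.139]
force: [-0.9, -0.6, -0.7]
width: 0.0875
1.45 [ 0.56925732 -0.35345132  0.1210248 ] [ 3.14136126e+00 -1.20716593e-03  3.13861740e+00] [-0.87838778 -0.63615564 -0.66532239] 0.08752454855401835
```

View pics/w1.png

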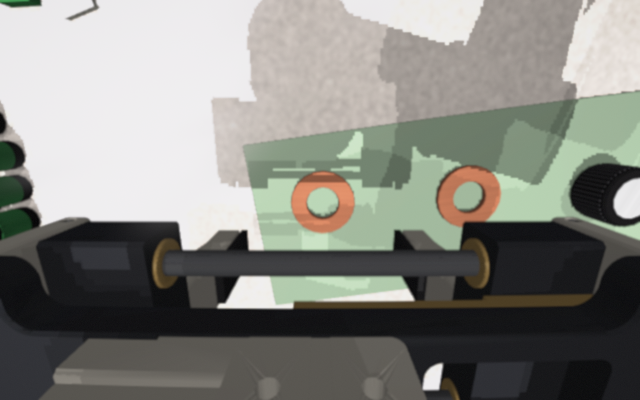

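Wrist view: one disc below the tool at (323,202), the other at (469,196), the collar at about (620,195).

```bash
cat >> h.py <<'E'
def disc(f,s,box,z=.011):
    x0,x1,y0,y1=box
    hsv=cv2.cvtColor(f["img"],cv2.COLOR_RGB2HSV)
    m=((hsv[...,1]>100)&(hsv[...,0]<18)&(hsv[...,2]>60)).astype(np.uint8)
    k=np.zeros_like(m);k[y0:y1,x0:x1]=1;m*=k
    c,_=cv2.findContours(m,cv2.RETR_EXTERNAL,cv2.CHAIN_APPROX_NONE);c=max(c,key=cv2.contourArea)
    P=onplane(f,c.reshape(-1,2),z,s);return circ(P)
E
python3 - <<'E'
from h import *
from station import arm
f,s=pickle.load(open("w1.pkl","rb"))
print(disc(f,s,(280,365,160,240)),disc(f,s,(430,510,160,235)))
c,r=disc(f,s,(280,365,160,240))
print(arm.get_state()["eef_pos"]);go(c[0],c[1],.005)
C=cloud(f,s);print(np.nanmedian(C[190:196,300:305].reshape(-1,3),0),np.nanmedian(C[198:206,318:328].reshape(-1,3),0))
E
```

```text
(array([ 0.57185844, -0.35122241]), np.float64(0.030736652805406554)) (array([ 0.56601975, -0.20588644]), np.float64(0.030849600571011514))
[ 0.56889363 -0.35407811  0.12150189]
shift [-0.0101  0.0096  0.3883] rot [ 0.     -0.0005 -0.0039] rows>= 2.3314917968027937 0.027422499546474795
[ 0.56127229 -0.37119945  0.01273537] [ 0.57266248 -0.35104274  0.00459738]
```

```bash
python3 -m inch '0 -0.01 0.0096 0.3 0 0 -0.004;0 -0.01 0.0096 0.3 0 0 -0.004;0 -0.01 0.0096 0.3 0 0 -0.004;0 -0.01 0.0096 0.38 0 0 -0.004;0 -0.01 0.0096 0.38 0 0 -0.004;0 -0.01 0.0096 0.38 0 0 -0.004'; python3 -c "
from h import *
go(.5718,-.3512,.005)"
```

```text
t: 2.1
eef_pos: [0.5726, -0.3518, 0.0095]
ee_rot: [-3.141, 0.001, 3.141]
force: [0.2, -0.3, 0.4]
width: 0.0876
shift [0.0027 0.0021 0.0149] rot [-0.0007  0.0009 -0.0004] rows>= 0.09179253243778354 0.008472404619670863
```

```bash
python3 -m inch '0 0 0 0.012 0 0 0;0 0 0 0.012 0 0 0;0.5 0 0 0.012 0 0 0;1 0 0 0.012 0 0 0;1 0 0 0.012 0 0 0;1 0 0 0.012 0 0 0;1 0 0 0.012 0 0 0;1 0 0 0.012 0 0 0' 25; python3 -c "
from h import *
go(.5718,-.3512,.15)"
```

```text
t: 2.9
eef_pos: [0.5725, -0.3508, 0.0042]
ee_rot: [-3.141, 0.0, -3.141]
force: [-0.6, 0.2, 2.8]
width: 0.0633
shift [ 0.0024 -0.0015 -0.4862] rot [-0.0001  0.0002  0.0003] rows>= 2.9170136277798524 0.002797359506680101
```

```bash
python3 -m inch '1 0 0 -0.15 0 0 0;1 0 0 -0.3 0 0 0;1 0 0 -0.46 0 0 0;1 -0.02 0.16 -0.6 0 0 0;1 -0.04 0.32 -0.6 0 0 0;1 -0.06 0.48 -0.6 0 0 0;1 -0.08 0.64 -0.6 0 0 0;1 -0.10 0.8 -0.6 0 0 0;1 -0.1 0.96 -0.6 0 0 0;1 -0.1 0.96 -0.6 0 0 0'; python3 -c "
from h import *
go(.6143,.187,.19)"
```

```text
t: 3.9
eef_pos: [0.6025, -0.0578, 0.1839]
ee_rot: [3.141, 0.0, -3.137]
force: [0.5, 0.4, -1.0]
width: 0.0633
shift [-0.0433  0.8158 -0.0197] rot [0.0008 0.0003 0.0046] rows>= 4.903236348144106 0.03241979077997097
```

```bash
python3 -m inch '1 -0.01 0.16 -0.015 0 0 0.0045;1 -0.02 0.32 -0.015 0 0 0.0045;1 -0.03 0.48 -0.015 0 0 0.0045;1 -0.043 0.64 -0.015 0 0 0.0045;1 -0.043 0.8 -0.015 0 0 0.0045;1 -0.043 0.815 -0.015 0 0 0.0045;1 -0.043 0.815 -0.015 0 0 0.0045;1 -0.043 0.815 -0.015 0 0 0.0045'; python3 look.py w2
```

```text
t: 4.7
eef_pos: [0.615, 0.1808, 0.1881]
ee_rot: [-3.141, -0.001, 3.137]
force: [0.0, -0.2, -0.4]
width: 0.0636
4.7 [0.6149612  0.1808284  0.18811847] [-3.14110000e+00 -7.69283968e-04  3.13677656e+00] [ 0.02531833 -0.16041114 -0.35282321] 0.06355746631675456
```

View pics/w2.png

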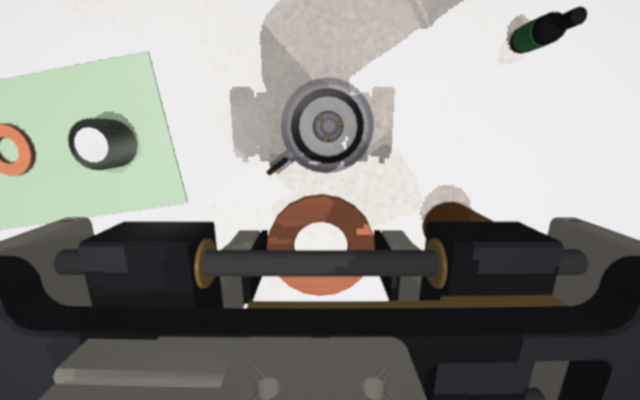

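Held disc's hole centre is near (321,237), filter neck near (328,126). Next an enlarged crop.

```bash
python3 - <<'E'
from h import *
f,s=pickle.load(open("w2.pkl","rb"))
cv2.imwrite("pics/w2c.png",cv2.resize(f["img"][70:180,270:390,::-1],None,fx=5,fy=5,interpolation=cv2.INTER_CUBIC))
cv2.imwrite("pics/w2d.png",cv2.resize(f["img"][185:305,260:385,::-1],None,fx=5,fy=5,interpolation=cv2.INTER_CUBIC))
C=cloud(f,s)
Q=C[70:180,270:390].reshape(-1,3)
for a,b in [(.083,.093),(.045,.055),(.018,.026),(.072,.079)]:
    q=Q[(Q[:,2]>a)&(Q[:,2]<b)]; 
    print(a,len(q),q.mean(0),(q.min(0)+q.max(0))/2,np.ptp(q,0))
E
```

```text
0.083 322 [0.54448265 0.18886292 0.08826157] [0.54435096 0.1888106  0.08763019] [0.01758615 0.01724947 0.00807971]
0.045 1995 [0.54372987 0.18888766 0.05158103] [0.5445868  0.18869348 0.05078904] [0.05979298 0.05877476 0.00685812]
0.018 3601 [0.54405775 0.18646587 0.02330266] [0.54526259 0.18103221 0.02201165] [0.10334787 0.11831156 0.00797479]
0.072 84 [0.5444151  0.18850539 0.07717605] [0.54560913 0.19048396 0.07701225] [0.0246983  0.02432199 0.00370883]
```

View pics/w2c.png

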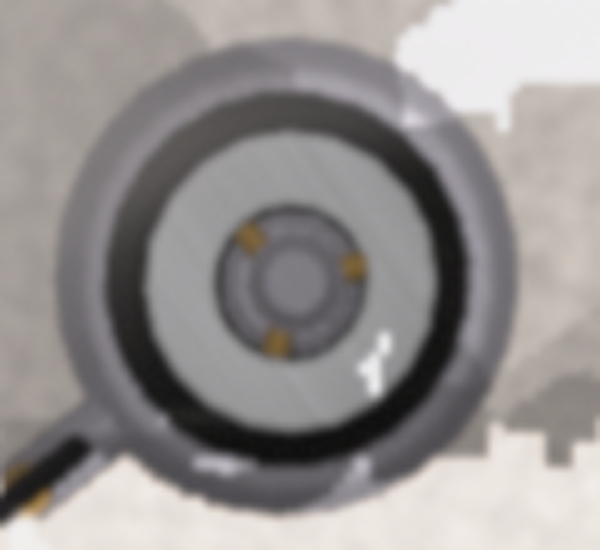

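View pics/w2d.png

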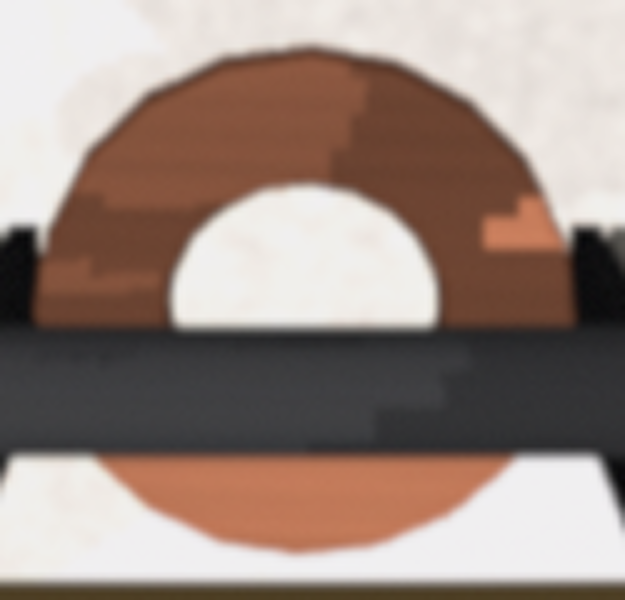

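```bash
python3 look.py w3; python3 - <<'E'
from h import *
f,s=pickle.load(open("w2.pkl","rb"))
o=np.array([260,185])
out=np.array([(309,47),(300,551),(150,97),(395,65),(520,155),(90,155),(95,455),(515,455),(215,538),(385,545)])/5+o-.4
hole=np.array([(306,184),(170,305),(440,305),(200,235),(405,230)])/5+o-.4
z=s["eef_pos"][2]+.0068
for p in (out,hole):
    c,r=circ(onplane(f,p,z,s));d=R.from_euler('xyz',s["ee_rot"]).inv().apply(np.r_[c,z]-s["eef_pos"]);print(c,r,d)
f,s=pickle.load(open("w3.pkl","rb"));C=cloud(f,s)
Q=C[70:180,270:390].reshape(-1,3)
for a,b in [(.083,.093),(.045,.055)]:
    q=Q[(Q[:,2]>a)&(Q[:,2]<b)]; 
    print(a,len(q),q.mean(0),(q.min(0)+q.max(0))/2,np.ptp(q,0))
E
```

```text
4.75 [0.61509209 0.18041223 0.18830414] [-3.14128027e+00 -4.73469284e-04  3.13597297e+00] [ 0.41772395  0.61784408 -1.26686583] 0.06326369376538134
[0.61462622 0.18134292] 0.031805373379499895 [ 0.00034268  0.00050955 -0.00679999]
[0.61454435 0.18127408] 0.015855046397685733 [ 0.00042422  0.00044031 -0.00679989]
0.083 321 [0.54449626 0.18887456 0.08829775] [0.54449987 0.18891708 0.08775007] [0.01757473 0.01635806 0.00810099]
0.045 2001 [0.54374416 0.18884633 0.05158886] [0.54419373 0.18895494 0.05115728] [0.05889391 0.05983698 0.00633469]
```

```bash
python3 -c "
from h import *
go(.5449,.1884,.1)"
```

```text
shift [0.2344 0.0258 0.2949] rot [-0.0002 -0.0002 -0.0057] rows>= 2.2656331811555015 0.040009075210443126
```

```bash
python3 -m inch '1 0.15 0.0258 0 0 0 -0.004;1 0.2344 0.0258 0 0 0 -0.004;1 0.2344 0.0258 0 0 0 -0.004;1 0.2344 0.0258 0.15 0 0 -0.004;1 0.2344 0.0258 0.29 0 0 -0.004;1 0.2344 0.0258 0.29 0 0 -0.004;1 0.2344 0.0258 0.29 0 0 -0.004;1 0.2344 0.0258 0.29 0 0 -0.004'; python3 look.py w4; python3 -c "
from h import *
go(.5449,.1884,.0522)"
```

```text
t: 5.6
eef_pos: [0.5466, 0.1901, 0.1037]
ee_rot: [3.14, 0.003, 3.141]
force: [0.8, 0.1, -0.6]
width: 0.0636
5.6 [0.54663339 0.19007136 0.10373405] [3.14032462e+00 2.82656409e-03 3.14109205e+00] [ 0.78607521  0.06975288 -0.59189692] 0.06363499217730237
shift [ 0.0061 -0.0066  0.1721] rot [ 0.0017  0.003  -0.0005] rows>= 1.0342777306630826 0.02455685447099486
```

View pics/w4.png

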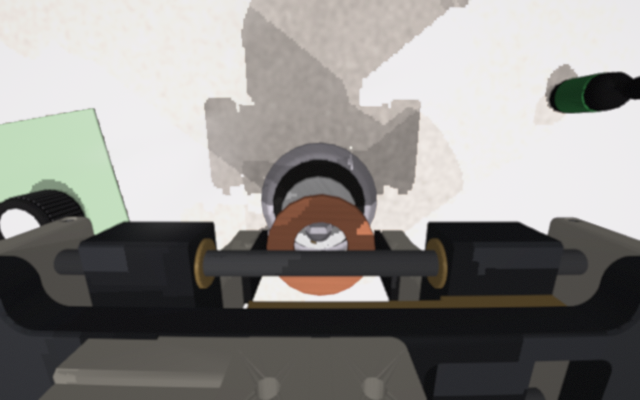

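```bash
cat > settle.py <<'E'
from h import *
from station import arm
P=[];F=[]
for i in range(4):
    s=arm.get_state();P.append(np.r_[s["eef_pos"],s["ee_rot"]]);F.append(s["force"]);f=arm.grab_frame("wrist")
print(s["t"]);print(np.round(P,4));print(np.round(F,2));print(s["q"],s["width"])
pickle.dump((f,s),open("ws.pkl","wb"))
E
python3 settle.py; python3 - <<'E'
from h import *
f,s=pickle.load(open("ws.pkl","rb"));C=cloud(f,s)
cv2.imwrite("pics/w5c.png",cv2.resize(f["img"][185:305,260:385,::-1],None,fx=5,fy=5,interpolation=cv2.INTER_CUBIC))
E
```

```text
5.8
[[5.4660e-01 1.9030e-01 1.0390e-01 3.1398e+00 3.2000e-03 3.1411e+00]
 [5.4640e-01 1.9030e-01 1.0370e-01 3.1397e+00 3.1000e-03 3.1411e+00]
 [5.4600e-01 1.9030e-01 1.0340e-01 3.1398e+00 2.6000e-03 3.1412e+00]
 [5.4580e-01 1.9020e-01 1.0310e-01 3.1401e+00 2.2000e-03 3.1412e+00]]
[[-0.2  -0.05 -0.13]
 [-1.28 -0.67 -0.18]
 [-0.27  0.56 -0.28]
 [-0.38 -0.04 -1.02]]
[ 6.73782136e-01  3.09187634e-01 -3.68764209e-01  2.35899571e-04
 -8.90156199e-01 -2.24508717e+00] 0.06364409174193923
```

View pics/w5c.png

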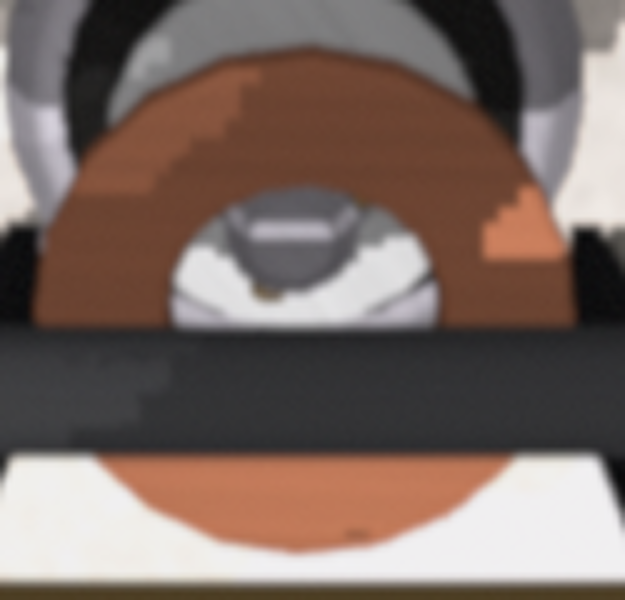

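```bash
python3 - <<'E'
from h import *
f,s=pickle.load(open("ws.pkl","rb"));C=cloud(f,s)
print(proj(f,[[.5444,.1888,.088],[.5444,.1888-.009,.084],[.5444,.1888+.009,.084],[.5444+.009,.1888,.084]],s)*5-np.array([260,185])*5)
Q=C[215:250,290:355].reshape(-1,3)
q=Q[(Q[:,2]>.08)&(Q[:,2]<.095)];print(len(q),q.mean(0),q.min(0),q.max(0))
go(.5449,.1884,.0522)
E
```

```text
[[288.67116704 237.61682896]
 [222.53800106 227.12265754]
 [355.29369663 226.89247103]
 [289.17651227 288.70023791]]
465 [0.54431519 0.18910438 0.08852014] [0.53742066 0.18019112 0.08344724] [0.55331053 0.1977132  0.09130888]
shift [ 0.0024 -0.0059  0.1685] rot [ 0.0012  0.0016 -0.0003] rows>= 1.0118322872240193 0.01426510488763465
```

```bash
python3 -m inch '1 0.002 -0.0055 0 0 0 0;1 0.002 -0.0055 0 0 0 0;1 0.002 -0.0055 0.05 0 0 0;1 0.002 -0.0055 0.09 0 0 0;1 0.002 -0.0055 0.12 0 0 0;1 0.002 -0.0055 0.15 0 0 0;1 0.002 -0.0055 0.15 0 0 0;1 0.002 -0.0055 0.15 0 0 0'; python3 settle.py; python3 -c "
from h import *
go(.5449,.1884,.0522)"
```

```text
t: 6.65
eef_pos: [0.5443, 0.1881, 0.0563]
ee_rot: [-3.141, -0.0, 3.141]
force: [0.6, -0.4, -1.3]
width: 0.0633
6.8
[[ 5.4430e-01  1.8810e-01  5.6300e-02 -3.1411e+00 -4.0000e-04  3.1414e+00]
 [ 5.4460e-01  1.8820e-01  5.6700e-02 -3.1416e+00  3.0000e-04  3.1414e+00]
 [ 5.4460e-01  1.8830e-01  5.6900e-02  3.1413e+00  6.0000e-04  3.1413e+00]
 [ 5.4460e-01  1.8840e-01  5.7000e-02  3.1411e+00  7.0000e-04  3.1414e+00]]
[[ 0.64 -0.44 -1.27]
 [ 1.3   0.09 -0.86]
 [ 0.02  1.04 -0.49]
 [ 0.29  0.11 -0.8 ]]
[ 6.72317131e-01  3.63071757e-01 -4.17392108e-01  1.28483957e-04
 -7.89468571e-01 -2.24342789e+00] 0.06362046411817826
shift [-0.001   0.0002  0.0159] rot [ 0.0004  0.0007 -0.0002] rows>= 0.09559965498167418 0.005907334571104474
```

```bash
python3 -m inch '1 0 0 0.014 0 0 0;1 0 0 0.014 0 0 0;0 0 0 0.014 0 0 0;0 0 0 0.014 0 0 0;0 0 0 0.014 0 0 0;0 0 0 0.014 0 0 0;0 0 0 -0.15 0 0 0;0 0 0 -0.3 0 0 0;0 -0.1 -0.15 -0.45 0 0 0;0 -0.14 -0.3 -0.5 0 0 0' ; python3 look.py w6;  python3 -c "
from h import *
go(.566,-.2054,.12)"
```

```text
t: 7.85
eef_pos: [0.5827, 0.1143, 0.2027]
ee_rot: [3.14, 0.005, -3.138]
force: [1.4, -0.0, -0.6]
width: 0.0879
7.85 [0.58269229 0.11427804 0.20274226] [ 3.13983474  0.00452305 -3.13834023] [ 1.36807114 -0.03003659 -0.60215885] 0.08791293841231221
shift [ 0.0649 -1.0466  0.2832] rot [0.0007 0.0067 0.0004] rows>= 6.516745023502386 0.04723210953498795
```

View pics/w6.png

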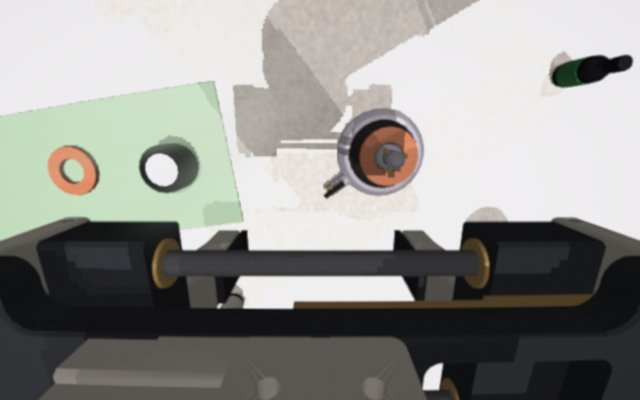

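The first disc sits on the plate at (387,157), around the spine. On to the second.

```bash
python3 -m inch '0 0.01 -0.16 0 0 0 0;0 0.02 -0.32 0 0 0 0;0 0.03 -0.48 0 0 0 0;0 0.05 -0.64 0.1 0 0 0;0 0.06 -0.8 0.2 0 0 0;0 0.06 -0.96 0.25 0 0 0;0 0.06 -1 0.25 0 0 0;0 0.06 -1 0.25 0 0 0'; python3 settle.py; python3 - <<'E'
from h import *
f,s=pickle.load(open("ws.pkl","rb"))
cv2.imwrite("pics/w7.png",f["img"][:,:,::-1])
c,r=disc(f,s,(240,400,120,245));print(c,r);go(c[0],c[1],.0045)
E
```

```text
t: 8.7
eef_pos: [0.5614, -0.1897, 0.1225]
ee_rot: [-3.141, -0.003, 3.137]
force: [-0.3, 0.4, -0.4]
width: 0.0875
8.85
[[ 5.6140e-01 -1.8970e-01  1.2250e-01 -3.1415e+00 -2.8000e-03  3.1374e+00]
 [ 5.6200e-01 -1.8840e-01  1.2330e-01 -3.1416e+00 -1.6000e-03  3.1382e+00]
 [ 5.6250e-01 -1.8740e-01  1.2380e-01  3.1416e+00 -6.0000e-04  3.1395e+00]
 [ 5.6280e-01 -1.8670e-01  1.2420e-01  3.1416e+00  1.0000e-04  3.1407e+00]]
[[-0.32  0.38 -0.36]
 [-0.23  0.21  0.45]
 [ 0.06 -0.31 -0.59]
 [-0.23  0.75  0.27]]
[ 9.03044405e-03  3.10421562e-01 -3.09639578e-01 -5.20948176e-06
 -9.50634902e-01 -1.58071348e+00] 0.0879384448075336
[ 0.56635092 -0.20502862] 0.030724870444984734
shift [-0.0109 -0.0627  0.3998] rot [0.     0.0005 0.    ] rows>= 2.429140830046556 0.00344268633161439
```

View pics/w7.png

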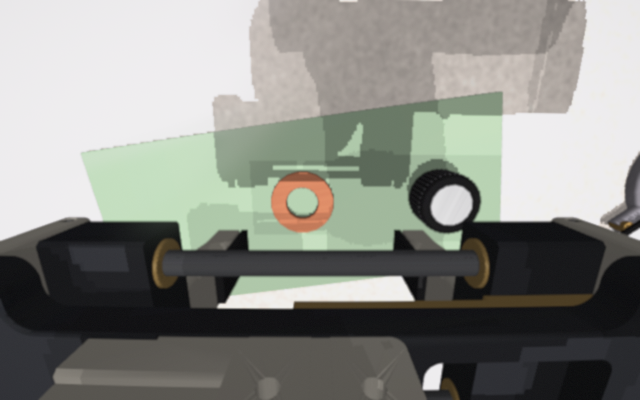

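The second disc is at (302,201) and the collar's top at (455,207), clear of the fingers.

```bash
python3 -m inch '0 -0.011 -0.063 0.1 0 0 0;0 -0.011 -0.063 0.22 0 0 0;0 -0.011 -0.063 0.32 0 0 0;0 -0.011 -0.063 0.37 0 0 0;0 -0.011 -0.063 0.385 0 0 0;0 -0.011 -0.063 0.385 0 0 0;0 -0.011 -0.063 0.385 0 0 0'; python3 settle.py; python3 -c "
from h import *
go(.5662,-.2051,.0045)"
```

```text
t: 9.6
eef_pos: [0.5672, -0.2052, 0.0099]
ee_rot: [-3.141, 0.002, -3.141]
force: [1.0, 0.4, 0.4]
width: 0.0876
9.75
[[ 5.6720e-01 -2.0520e-01  9.9000e-03 -3.1413e+00  1.9000e-03 -3.1408e+00]
 [ 5.6720e-01 -2.0530e-01  1.0100e-02 -3.1414e+00  2.3000e-03 -3.1411e+00]
 [ 5.6710e-01 -2.0540e-01  1.0100e-02 -3.1414e+00  2.4000e-03 -3.1413e+00]
 [ 5.6700e-01 -2.0550e-01  9.9000e-03 -3.1415e+00  2.2000e-03  3.1416e+00]]
[[ 0.99  0.4   0.38]
 [-0.53 -0.47 -0.93]
 [ 0.26 -0.31 -0.13]
 [-0.06 -0.62 -0.28]]
[-2.40225017e-02  4.59629656e-01 -3.96013361e-01  1.30944856e-04
 -7.12964915e-01 -1.54688025e+00] 0.08768456368233903
shift [0.0018 0.0015 0.0175] rot [-0.0001  0.0017 -0.0001] rows>= 0.10584275467334393 0.01224717309363557
```

```bash
python3 -m inch '0 0.002 0.001 0.015 0 0 0;0 0.002 0.001 0.015 0 0 0;0.5 0.002 0.001 0.015 0 0 0;1 0.002 0.001 0.015 0 0 0;1 0.002 0.001 0.015 0 0 0;1 0.002 0.001 0.015 0 0 0;1 0.002 0.001 0.015 0 0 0;1 0.002 0.001 0.015 0 0 0' 25; python3 settle.py
```

```text
t: 10.6
eef_pos: [0.5655, -0.2054, 0.0042]
ee_rot: [-3.142, 0.0, 3.141]
force: [0.7, 0.4, -0.3]
width: 0.063
10.75
[[ 5.6550e-01 -2.0540e-01  4.2000e-03 -3.1416e+00  1.0000e-04  3.1413e+00]
 [ 5.6550e-01 -2.0530e-01  4.2000e-03 -3.1416e+00  1.0000e-04  3.1413e+00]
 [ 5.6550e-01 -2.0540e-01  4.2000e-03 -3.1416e+00  1.0000e-04  3.1412e+00]
 [ 5.6550e-01 -2.0540e-01  4.2000e-03 -3.1415e+00  0.0000e+00  3.1413e+00]]
[[ 0.68  0.41 -0.34]
 [ 0.52 -0.18 -0.59]
 [-0.83 -0.93 -0.21]
 [ 0.47 -0.02 -0.81]]
[-2.38762487e-02  4.66747244e-01 -4.01625932e-01  7.85729395e-05
 -7.02386006e-01 -1.54729913e+00] 0.06291801164943152
```

```bash
python3 -m inch '1 0 0 -0.15 0 0 0;1 0 0 -0.3 0 0 0;1 0 0.08 -0.43 0 0 0;1 0.01 0.23 -0.52 0 0 0;1 0.02 0.39 -0.52 0 0 0;1 0.03 0.55 -0.52 0 0 0;1 0.04 0.71 -0.52 0 0 0;1 0.05 0.86 -0.52 0 0 0;1 0.06 0.96 -0.52 0 0 0;1 0.06 0.99 -0.52 0 0 0;1 0.06 0.99 -0.52 0 0 0'; python3 -c "
from h import *
go(.5449,.1884,.11)"
```

```text
t: 11.9
eef_pos: [0.5473, 0.0929, 0.16]
ee_rot: [3.142, -0.0, -3.14]
force: [0.4, -0.7, -1.3]
width: 0.0632
shift [0.0075 0.3183 0.1667] rot [ 0.     -0.0002  0.0018] rows>= 2.156277635624494 0.01272831531465583
```

```bash
python3 -m inch '1 0.0075 0.15 0 0 0 0;1 0.0075 0.27 0 0 0 0;1 0.0075 0.32 0 0 0 0;1 0.0075 0.32 0.06 0 0 0;1 0.0075 0.32 0.12 0 0 0;1 0.0075 0.32 0.16 0 0 0;1 0.0075 0.32 0.16 0 0 0;1 0.0075 0.32 0.16 0 0 0'; python3 settle.py; python3 - <<'E'
from h import *
f,s=pickle.load(open("ws.pkl","rb"));C=cloud(f,s)
cv2.imwrite("pics/w8.png",cv2.resize(f["img"][185:305,260:385,::-1],None,fx=5,fy=5,interpolation=cv2.INTER_CUBIC))
Q=C[215:250,290:355].reshape(-1,3)
q=Q[(Q[:,2]>.08)&(Q[:,2]<.095)];print(len(q),q.mean(0),q.min(0),q.max(0))
E
```

```text
t: 12.7
eef_pos: [0.5457, 0.187, 0.1124]
ee_rot: [-3.141, -0.0, 3.141]
force: [-0.6, 0.4, -0.9]
width: 0.0628
12.85
[[ 5.4570e-01  1.8700e-01  1.1240e-01 -3.1411e+00 -1.0000e-04  3.1406e+00]
 [ 5.4600e-01  1.8740e-01  1.1280e-01  3.1414e+00  8.0000e-04  3.1408e+00]
 [ 5.4600e-01  1.8760e-01  1.1310e-01  3.1410e+00  1.2000e-03  3.1409e+00]
 [ 5.4600e-01  1.8770e-01  1.1310e-01  3.1408e+00  1.3000e-03  3.1410e+00]]
[[-0.57  0.4  -0.93]
 [ 0.03 -0.52 -0.11]
 [ 0.41  0.33 -0.76]
 [-0.35 -0.35 -0.78]]
[ 6.69883420e-01  2.97912216e-01 -3.58167195e-01  2.45921668e-04
 -9.13193880e-01 -2.24146604e+00] 0.06297498804949957
249 [0.54696847 0.18878436 0.08876622] [0.54204899 0.18063892 0.08493986] [0.5535819  0.19695516 0.09115194]
```

View pics/w8.png

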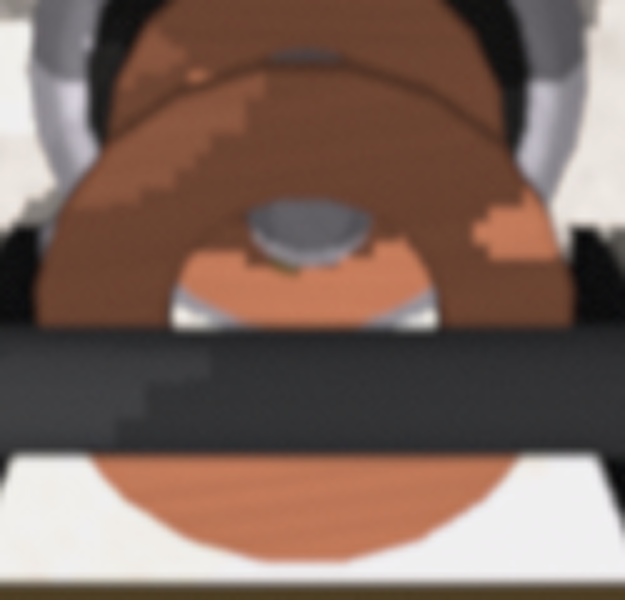

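```bash
python3 -m inch '1 0.0075 0.002 0 0 0 0;1 0.0075 0.002 0 0 0 0;1 0.0075 0.002 0.05 0 0 0;1 0.0075 0.002 0.09 0 0 0;1 0.0075 0.002 0.12 0 0 0;1 0.0075 0.002 0.158 0 0 0;1 0.0075 0.002 0.158 0 0 0;1 0.0075 0.002 0.158 0 0 0'; python3 settle.py; python3 -c "
from h import *
go(.5436,.1884,.0603)"
```

```text
t: 13.7
eef_pos: [0.5431, 0.1882, 0.0645]
ee_rot: [-3.141, -0.001, 3.141]
force: [0.6, -0.6, -0.1]
width: 0.063
13.85
[[ 5.4310e-01  1.8820e-01  6.4500e-02 -3.1410e+00 -5.0000e-04  3.1414e+00]
 [ 5.4340e-01  1.8840e-01  6.4900e-02 -3.1415e+00  2.0000e-04  3.1415e+00]
 [ 5.4350e-01  1.8850e-01  6.5100e-02  3.1413e+00  6.0000e-04  3.1414e+00]
 [ 5.4350e-01  1.8850e-01  6.5300e-02  3.1411e+00  8.0000e-04  3.1413e+00]]
[[ 0.56 -0.64 -0.1 ]
 [-0.06  0.59 -1.27]
 [-0.32  0.16 -0.9 ]
 [-0.16  0.4  -0.15]]
[ 6.73873212e-01  3.51120710e-01 -4.11959758e-01  1.38457511e-04
 -8.06833300e-01 -2.24501110e+00] 0.06305080479351416
shift [-0.0004 -0.0003  0.0166] rot [ 0.0005  0.0008 -0.0003] rows>= 0.09965430433978151 0.006775731246699794
```

```bash
python3 -m inch '1 0 0 0.015 0 0 0;1 0 0 0.015 0 0 0;0 0 0 0.015 0 0 0;0 0 0 0.015 0 0 0;0 0 0 0.015 0 0 0;0 0 0 0.015 0 0 0;0 0 0 -0.15 0 0 0;0 0 0 -0.3 0 0 0;0 -0.1 -0.15 -0.45 0 0 0;0 -0.14 -0.3 -0.45 0 0 0' ; python3 look.py w9;  python3 -c "
from h import *
go(.5605,-.069,.14)"
```

```text
t: 14.9
eef_pos: [0.5835, 0.1117, 0.2019]
ee_rot: [3.139, 0.007, -3.138]
force: [1.1, 0.5, -0.9]
width: 0.0878
14.9 [0.58351042 0.11171157 0.20193243] [ 3.13893338  0.00707556 -3.13778831] [ 1.08656547  0.45346981 -0.90903282] 0.08784364193026724
shift [ 0.081  -0.5802  0.205 ] rot [0.0006 0.0057 0.    ] rows>= 3.7238624782092855 0.040287285789659635
```

View pics/w9.png

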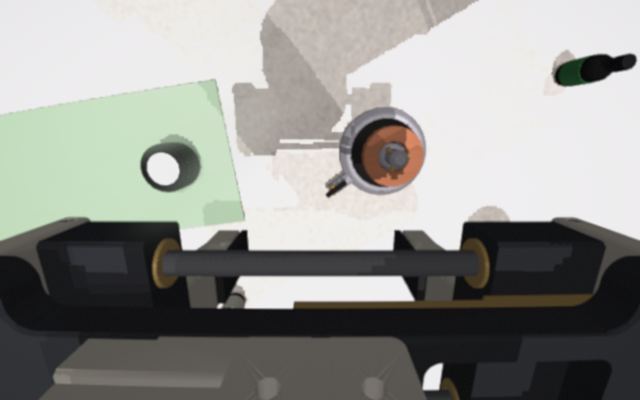

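```bash
python3 -m inch '0 0.03 -0.15 0 0 0 0;0 0.06 -0.3 0.05 0 0 0;0 0.08 -0.43 0.12 0 0 0;0 0.08 -0.55 0.2 0 0 0;0 0.08 -0.57 0.2 0 0 0;0 0.08 -0.57 0.2 0 0 0;0 0.08 -0.57 0.2 0 0 0'; python3 settle.py; python3 - <<'E'
from h import *
f,s=pickle.load(open("w9.pkl","rb"));C=cloud(f,s);Q=C[110:200,340:430].reshape(-1,3)
q=Q[(Q[:,2]>.06)&(Q[:,2]<.072)];print(len(q),np.median(q,0),(q.min(0)+q.max(0))/2,np.ptp(q,0))
f,s=pickle.load(open("ws.pkl","rb"));C=cloud(f,s)
cv2.imwrite("pics/w10.png",f["img"][:,:,::-1])
Q=C[100:250,240:400].reshape(-1,3)
q=Q[(Q[:,2]>.035)&(Q[:,2]<.05)];print(len(q),q.mean(0),np.median(q[:,2]),(q.min(0)+q.max(0))/2,np.ptp(q,0))
E
```

```text
t: 15.65
eef_pos: [0.5575, -0.0604, 0.1377]
ee_rot: [3.141, 0.001, 3.141]
force: [-0.2, -1.0, 0.2]
width: 0.0876
15.8
[[ 5.5750e-01 -6.0400e-02  1.3770e-01  3.1415e+00  1.2000e-03  3.1412e+00]
 [ 5.5760e-01 -5.9900e-02  1.3790e-01  3.1414e+00  1.6000e-03 -3.1412e+00]
 [ 5.5750e-01 -5.9700e-02  1.3790e-01  3.1413e+00  1.5000e-03 -3.1407e+00]
 [ 5.5740e-01 -5.9600e-02  1.3780e-01  3.1413e+00  1.5000e-03 -3.1405e+00]]
[[-0.16 -0.95  0.22]
 [ 0.88 -0.55 -0.26]
 [ 0.66  0.39  0.86]
 [ 0.33 -0.58  0.15]]
[ 2.42605497e-01  2.46453200e-01 -3.65573038e-01  5.89277129e-05
 -9.57275700e-01 -1.81234433e+00] 0.08777533872766895
2303 [0.54297308 0.18646043 0.06754592] [0.54434881 0.18827091 0.06573867] [0.06253159 0.06282335 0.01147037]
2669 [ 0.55928178 -0.06873047  0.04262121] 0.042833826689233634 [ 0.56041014 -0.06892084  0.04027554] [0.05616019 0.05678868 0.01032286]
```

View pics/w10.png

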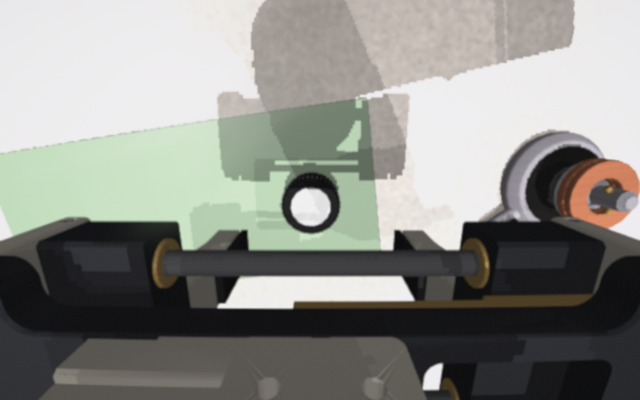

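The discs are seated as a stack at about (595,193), with their top at about 66 mm. The collar top is at (310,204).

```bash
python3 - <<'E'
from h import *
f,s=pickle.load(open("ws.pkl","rb"))
g=f["img"][160:245,260:360].min(axis=2)
m=(g>150).astype(np.uint8);hs=cv2.cvtColor(f["img"][160:245,260:360],cv2.COLOR_RGB2HSV);m[hs[...,1]>25]=0
n,l,st,ce=cv2.connectedComponentsWithStats(m);i=l[44,51];print(i,st[i],ce[i]+[260,160])
c,_=cv2.findContours((l==i).astype(np.uint8),cv2.RETR_EXTERNAL,cv2.CHAIN_APPROX_NONE)
cc,r=circ(onplane(f,c[0].reshape(-1,2)+[260,160],.041,s));print(cc,r)
go(cc[0],cc[1],.016)
E
```

```text
1 [  31   28   39   38 1176] [310.15561224 206.5255102 ]
[ 0.56132529 -0.0690956 ] 0.018305264262271893
shift [-0.0129 -0.0315  0.4058] rot [0.0003 0.0012 0.0011] rows>= 2.443054751564201 0.011225627889111996
```

```bash
python3 -m inch '0 -0.012 -0.0315 0.05 0 0 0;0 -0.012 -0.0315 0.17 0 0 0;0 -0.012 -0.0315 0.29 0 0 0;0 -0.012 -0.0315 0.36 0 0 0;0 -0.012 -0.0315 0.4 0 0 0;0 -0.012 -0.0315 0.4 0 0 0;0 -0.012 -0.0315 0.4 0 0 0;0 -0.012 -0.0315 0.4 0 0 0'; python3 settle.py; python3 -c "
from h import *
go(.561,-.069,.016)"
```

```text
t: 16.65
eef_pos: [0.5615, -0.0699, 0.0185]
ee_rot: [3.141, 0.002, -3.141]
force: [-0.5, 0.0, 0.4]
width: 0.0875
16.8
[[ 5.6150e-01 -6.9900e-02  1.8500e-02  3.1413e+00  2.4000e-03 -3.1414e+00]
 [ 5.6140e-01 -7.0000e-02  1.8500e-02  3.1412e+00  2.5000e-03  3.1416e+00]
 [ 5.6120e-01 -7.0000e-02  1.8300e-02  3.1412e+00  2.3000e-03  3.1415e+00]
 [ 5.6100e-01 -7.0100e-02  1.8200e-02  3.1412e+00  1.9000e-03  3.1414e+00]]
[[-0.48  0.02  0.45]
 [-0.36 -0.13  0.39]
 [ 0.03 -0.98 -0.4 ]
 [-0.34  1.11  0.15]]
[ 2.21863048e-01  4.00914023e-01 -4.76389668e-01  9.66980611e-05
 -6.91584339e-01 -1.79295974e+00] 0.08752939555391273
shift [-0.0003  0.0038  0.0066] rot [ 0.0003  0.0015 -0.0004] rows>= 0.04567043278998898 0.01116911052166342
```

```bash
python3 -m inch '0 0 0.003 0.006 0 0 0;0.5 0 0.003 0.006 0 0 0;1 0 0.003 0.006 0 0 0;1 0 0.003 0.006 0 0 0;1 0 0.003 0.006 0 0 0;1 0 0.003 0.006 0 0 0;1 0 0.003 0.006 0 0 0;1 0 0.003 0.006 0 0 0' 45; python3 settle.py
```

```text
t: 17.65
eef_pos: [0.5604, -0.0694, 0.0152]
ee_rot: [3.142, -0.0, 3.141]
force: [0.5, 0.3, 0.2]
width: 0.0551
17.8
[[ 5.6040e-01 -6.9400e-02  1.5200e-02  3.1416e+00 -0.0000e+00  3.1411e+00]
 [ 5.6030e-01 -6.9300e-02  1.5200e-02  3.1416e+00 -1.0000e-04  3.1412e+00]
 [ 5.6040e-01 -6.9300e-02  1.5200e-02  3.1416e+00 -1.0000e-04  3.1413e+00]
 [ 5.6040e-01 -6.9300e-02  1.5300e-02  3.1416e+00 -0.0000e+00  3.1413e+00]]
[[ 0.53  0.27  0.17]
 [ 0.94 -0.25 -0.66]
 [ 0.05  0.53 -0.64]
 [ 0.44  0.22  0.19]]
[ 2.23486066e-01  4.05005697e-01 -4.78795626e-01 -9.43862500e-06
 -6.86994778e-01 -1.79459977e+00] 0.055177143284891816
```

```bash
python3 -m inch '1 0 0 -0.15 0 0 0;1 0 0 -0.3 0 0 0;1 0.01 0.08 -0.42 0 0 0;1 0.02 0.23 -0.42 0 0 0;1 0.03 0.38 -0.42 0 0 0;1 0.04 0.53 -0.42 0 0 0;1 0.053 0.68 -0.42 0 0 0;1 0.053 0.8 -0.42 0 0 0;1 0.053 0.86 -0.42 0 0 0;1 0.053 0.86 -0.42 0 0 0;1 0.053 0.86 -0.42 0 0 0;1 0.053 0.86 -0.42 0 0 0'; python3 settle.py; python3 - <<'E'
from h import *
f,s=pickle.load(open("ws.pkl","rb"))
cv2.imwrite("pics/w11.png",f["img"][:,:,::-1])
cv2.imwrite("pics/w11c.png",cv2.resize(f["img"][185:305,260:385,::-1],None,fx=5,fy=5,interpolation=cv2.INTER_CUBIC))
E
```

```text
t: 19.05
eef_pos: [0.5443, 0.1876, 0.141]
ee_rot: [-3.141, -0.001, 3.14]
force: [0.2, -0.3, -1.9]
width: 0.0552
19.2
[[ 5.4430e-01  1.8760e-01  1.4100e-01 -3.1412e+00 -7.0000e-04  3.1403e+00]
 [ 5.4450e-01  1.8750e-01  1.4110e-01 -3.1413e+00 -5.0000e-04  3.1399e+00]
 [ 5.4460e-01  1.8750e-01  1.4120e-01 -3.1414e+00 -3.0000e-04  3.1398e+00]
 [ 5.4460e-01  1.8760e-01  1.4130e-01 -3.1415e+00 -1.0000e-04  3.1399e+00]]
[[ 0.21 -0.27 -1.89]
 [-0.13  0.94 -2.02]
 [ 0.37  0.39 -1.77]
 [ 0.82 -0.83 -1.59]]
[ 6.71195011e-01  2.67690587e-01 -3.26767264e-01 -2.27600621e-05
 -9.76510186e-01 -2.24364233e+00] 0.05560985772510676
```

View pics/w11.png

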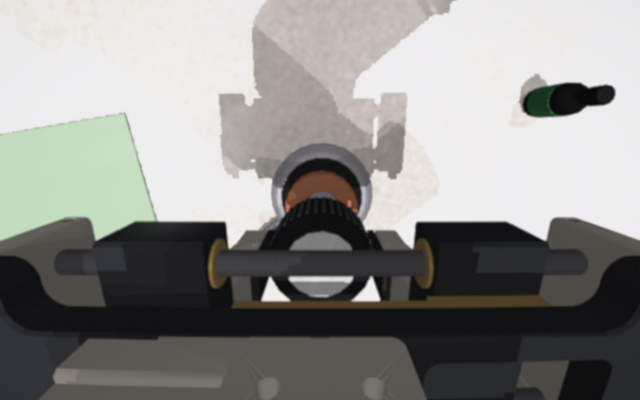

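View pics/w11c.png

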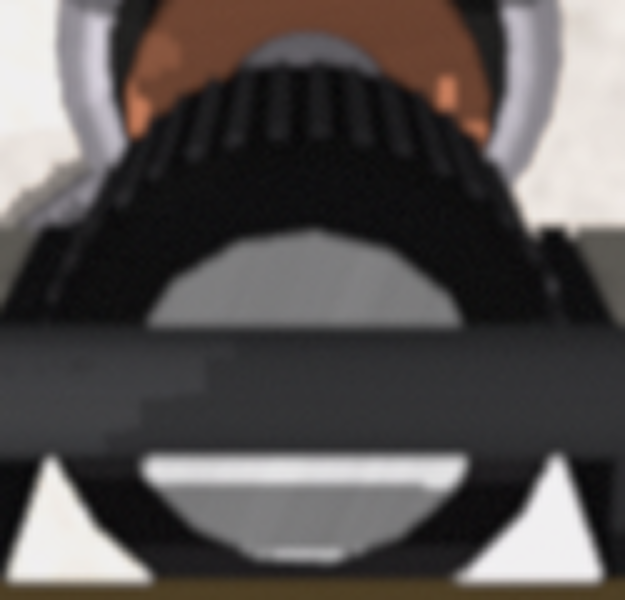

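```bash
python3 - <<'E'
from h import *
f,s=pickle.load(open("ws.pkl","rb"))
p=np.array([(315,230),(175,280),(440,272),(147,325),(463,325),(140,455),(470,455),(190,520),(245,552),(430,520),(310,562)])/5+np.array([260,185])-.4
z=s["eef_pos"][2]+.0258
c,r=circ(onplane(f,p,z,s));print(c,r,c-s["eef_pos"][:2])
go(.5444-(c-s["eef_pos"][:2])[0],.1887-(c-s["eef_pos"][:2])[1],.093)
E
```

```text
[0.54572069 0.18826989] 0.019049703119219552 [0.00112728 0.00067468]
shift [0.0046 0.0008 0.1611] rot [ 0.      0.     -0.0015] rows>= 0.9671209645841722 0.010467759548529345
```

```bash
python3 -m inch '1 0.0046 0.001 0 0 0 0;1 0.0046 0.001 0 0 0 0;1 0.0046 0.001 0.05 0 0 0;1 0.0046 0.001 0.1 0 0 0;1 0.0046 0.001 0.12 0 0 0;1 0.0046 0.001 0.14 0 0 0;1 0.0046 0.001 0.155 0 0 0;1 0.0046 0.001 0.155 0 0 0;1 0.0046 0.001 0.155 0 0 0'; python3 settle.py
```

```text
t: 20.15
eef_pos: [0.5434, 0.1891, 0.0951]
ee_rot: [3.141, 0.0, 3.141]
force: [1.0, -0.4, -2.2]
width: 0.0559
20.3
[[5.4340e-01 1.8910e-01 9.5100e-02 3.1414e+00 4.0000e-04 3.1414e+00]
 [5.4350e-01 1.8910e-01 9.5200e-02 3.1413e+00 6.0000e-04 3.1414e+00]
 [5.4350e-01 1.8910e-01 9.5300e-02 3.1412e+00 7.0000e-04 3.1414e+00]
 [5.4340e-01 1.8920e-01 9.5200e-02 3.1411e+00 7.0000e-04 3.1413e+00]]
[[ 0.96 -0.44 -2.23]
 [-0.07 -0.14 -2.38]
 [-0.47 -0.27 -2.53]
 [ 0.37  0.07 -2.19]]
[ 6.74840965e-01  3.15351797e-01 -3.81274003e-01  1.03675068e-04
 -8.73345982e-01 -2.24597337e+00] 0.05522034991716995
```

```bash
python3 -m inch '1 0 -0.003 0.01 0 0 0;1 0 -0.003 0.015 0 0 0;1 0 -0.003 0.02 0 0 0;1 0 -0.003 0.025 0 0 0;1 0 -0.003 0.025 0 0 0'; python3 settle.py
```

```text
t: 20.85
eef_pos: [0.5433, 0.188, 0.0878]
ee_rot: [-3.141, 0.0, 3.142]
force: [-2.1, -0.2, 5.2]
width: 0.0554
21.0
[[ 5.4330e-01  1.8800e-01  8.7800e-02 -3.1414e+00  3.0000e-04  3.1416e+00]
 [ 5.4330e-01  1.8800e-01  8.7800e-02 -3.1414e+00  3.0000e-04  3.1415e+00]
 [ 5.4330e-01  1.8800e-01  8.7800e-02 -3.1415e+00  4.0000e-04  3.1415e+00]
 [ 5.4330e-01  1.8800e-01  8.7800e-02 -3.1416e+00  4.0000e-04  3.1414e+00]]
[[-2.08 -0.23  5.2 ]
 [-3.18 -2.16  5.43]
 [-1.02 -0.43  4.26]
 [-1.91 -1.3   5.66]]
[ 6.73482569e-01  3.23533526e-01 -3.89921845e-01  3.91222597e-04
 -8.57022141e-01 -2.24468609e+00] 0.05538255782941633
```

```bash
cat > st.py <<'E'
from h import *
from station import arm
F=[];M=[];P=[]
for i in range(3):
    s=arm.get_state();F.append(s["force"]);M.append(s["moment"]);P.append(s["eef_pos"]);arm.grab_frame("wrist") if i<2 else 0
print("t",round(s["t"],2),"pos",np.round(np.mean(P,0)*1e3,2),"rot",np.round(np.degrees(s["ee_rot"]),2),"F",np.round(np.mean(F,0),1),"M",np.round(np.mean(M,0),2),"q6",round(s["q"][5],2))
E
python3 st.py;python3 -m inch '1 -0.0003 -0.0003 0 0 0 -0.1;1 -0.0006 -0.0007 0 0 0 -0.2;1 -0.0006 -0.0007 0 0 0 -0.2';python3 st.py
python3 -m inch '1 -0.0003 -0.0003 0 0 0 -0.1;1 -0.0006 -0.0007 0 0 0 -0.2;1 -0.0006 -0.0007 0 0 0 -0.2';python3 st.py
```

```text
t 21.15 pos [543.32 188.02  87.77] rot [1.8000e+02 3.0000e-02 1.7999e+02] F [-2.2 -1.5  5.9] M [-0.41  0.88 -0.  ] q6 -2.24
t: 21.45
eef_pos: [0.5441, 0.1882, 0.0878]
ee_rot: [3.141, 0.002, -2.931]
force: [-0.6, -0.3, 4.3]
width: 0.0557
t 21.55 pos [544.08 188.24  87.78] rot [ 1.7998e+02  8.0000e-02 -1.6817e+02] F [ 0.2 -0.6  4.1] M [ 0.03 -0.13  0.04] q6 -2.04
t: 21.85
eef_pos: [0.5443, 0.1881, 0.0879]
ee_rot: [3.142, 0.002, -2.722]
force: [-0.4, 0.5, 6.4]
width: 0.0556
t 21.95 pos [544.25 188.1   87.88] rot [ 1.8000e+02  9.0000e-02 -1.5615e+02] F [ 0.  -0.3  6.1] M [-0.    0.05  0.08] q6 -1.83
```

```bash
python3 -m inch '1 -0.0003 -0.0003 0.001 0 0 -0.1;1 -0.0006 -0.0007 0.001 0 0 -0.2;1 -0.0006 -0.0007 0.001 0 0 -0.2';python3 st.py
python3 -m inch '1 -0.0003 -0.0003 0 0 0 -0.1;1 -0.0006 -0.0007 0 0 0 -0.2;1 -0.0006 -0.0007 0 0 0 -0.2';python3 st.py
```

```text
t: 22.25
eef_pos: [0.5447, 0.1881, 0.0878]
ee_rot: [-3.141, 0.002, -2.512]
force: [-0.3, 0.4, 7.2]
width: 0.0553
t 22.35 pos [544.73 188.09  87.84] rot [-1.7997e+02  1.2000e-01 -1.4414e+02] F [-0.2  0.5  7. ] M [0.05 0.03 0.08] q6 -1.62
t: 22.65
eef_pos: [0.545, 0.1881, 0.0878]
ee_rot: [-3.141, 0.002, -2.303]
force: [-0.2, 0.3, 6.7]
width: 0.0555
t 22.75 pos [545.02 188.09  87.85] rot [-1.7995e+02  1.2000e-01 -1.3214e+02] F [-0.3  0.3  6.8] M [0.16 0.06 0.05] q6 -1.41
```

```bash
python3 -m inch '1 0.001 -0.0003 0.0005 0 0 -0.1;1 0.002 -0.0007 0.0005 0 0 -0.2;1 0.002 -0.0007 0.0005 0 0 -0.2';python3 st.py
python3 -m inch '1 -0.0003 -0.0003 0 0 0 -0.1;1 -0.0006 -0.0007 0 0 0 -0.2;1 -0.0006 -0.0007 0 0 0 -0.2';python3 st.py
```

```text
t: 23.05
eef_pos: [0.5449, 0.1878, 0.0878]
ee_rot: [-3.14, 0.002, -2.093]
force: [0.4, 0.7, 6.2]
width: 0.0555
t 23.15 pos [544.93 187.75  87.75] rot [-1.7992e+02  1.3000e-01 -1.2014e+02] F [0.5 0.5 6.6] M [ 0.34 -0.05  0.03] q6 -1.2
t: 23.45
eef_pos: [0.5452, 0.1877, 0.0877]
ee_rot: [-3.14, 0.002, -1.884]
force: [-0.3, 0.9, 5.7]
width: 0.0556
t 23.55 pos [545.23 187.7   87.69] rot [-1.7990e+02  1.1000e-01 -1.0814e+02] F [0.4 0.7 6. ] M [ 0.26 -0.14  0.05] q6 -0.99
```

```bash
python3 -m inch '1 -0.0003 -0.0003 0.0007 0 0 -0.1;1 -0.0006 -0.0007 0.0007 0 0 -0.2;1 -0.0006 -0.0007 0.0007 0 0 -0.2';python3 st.py
python3 -m inch '1 -0.0003 -0.0003 0 0 0 -0.1;1 -0.0006 -0.0007 0 0 0 -0.2;1 -0.0006 -0.0007 0 0 0 -0.2';python3 st.py
```

```text
t: 23.85
eef_pos: [0.5445, 0.1873, 0.0864]
ee_rot: [-3.141, 0.0, -1.677]
force: [0.2, 1.2, -0.3]
width: 0.0554
t 23.95 pos [544.47 187.29  86.42] rot [-1.7999e+02  2.0000e-02 -9.6280e+01] F [ 0.8  1.3 -0.1] M [ 0.44 -0.25  0.05] q6 -0.78
t: 24.25
eef_pos: [0.5439, 0.1869, 0.086]
ee_rot: [3.14, -0.001, -1.468]
force: [0.1, 0.2, -2.3]
width: 0.0556
t 24.35 pos [544.02 186.91  86.04] rot [ 1.7994e+02 -3.0000e-02 -8.4320e+01] F [-0.   0.1 -1.8] M [0.   0.13 0.02] q6 -0.57
```

The keyways dropped in after about 84–96° of turning: z fell and the push vanished. Next I press down.

```bash
python3 -m inch '1 0 0 0.005 0 0 0;1 0 0 0.01 0 0 0;1 0 0 0.015 0 0 0;1 0 0 0.02 0 0 0;1 0 0 0.02 0 0 0';python3 st.py
```

```text
t: 24.85
eef_pos: [0.5444, 0.1871, 0.0803]
ee_rot: [3.141, -0.0, -1.467]
force: [0.1, 0.5, -2.7]
width: 0.0553
t 24.95 pos [544.53 187.18  80.44] rot [180.    -0.   -84.03] F [ 0.1  0.2 -2.1] M [ 0.03  0.1  -0.  ] q6 -0.57
```

```bash
python3 -m inch '1 0 0 0.006 0 0 0;1 0 0 0.012 0 0 0;1 0 0 0.017 0 0 0;1 0 0 0.022 0 0 0;1 0 0 0.022 0 0 0;1 0 0 0.022 0 0 0';python3 st.py
```

```text
t: 25.55
eef_pos: [0.5448, 0.1873, 0.0748]
ee_rot: [-3.141, 0.0, -1.466]
force: [-2.5, -0.3, 7.3]
width: 0.0558
t 25.65 pos [544.84 187.35  74.79] rot [-1.7996e+02  1.0000e-02 -8.4000e+01] F [-3.  -0.6  7. ] M [-0.05  1.22  0.01] q6 -0.57
```

```bash
python3 -m inch '1 0 0 0.004 0 0 0;1 0 0 0.008 0 0 0;1 0 0 0.011 0 0 0;1 0 0 0.011 0 0 0;1 0 0 0.011 0 0 0';python3 st.py
```

```text
t: 26.15
eef_pos: [0.5449, 0.1873, 0.0721]
ee_rot: [-3.141, 0.0, -1.466]
force: [-3.4, 0.2, 12.1]
width: 0.0558
t 26.25 pos [544.87 187.36  72.13] rot [-1.7994e+02  1.0000e-02 -8.3990e+01] F [-4.7 -0.2 12.2] M [-0.2   2.05 -0.07] q6 -0.57
```

```bash
python3 -m inch '1 0 0 0.002 0 0 0;1 0 0 0.004 0 0 0;1 0 0 0.004 0 0 0;1 0 0 0.004 0 0 0' 60;python3 st.py; python3 look.py w12
```

```text
t: 26.65
eef_pos: [0.5449, 0.1874, 0.072]
ee_rot: [-3.14, 0.0, -1.466]
force: [-7.9, -0.5, 21.3]
width: 0.0557
t 26.75 pos [544.91 187.38  72.03] rot [-1.7991e+02  1.0000e-02 -8.3970e+01] F [-8.1 -0.8 21.6] M [-0.38  3.6  -0.03] q6 -0.57
26.75 [0.54490808 0.18738053 0.07202348] [-3.14002767e+00  2.12208734e-04 -1.46553595e+00] [-7.52795439 -0.80321373 21.40498312] 0.05522565056525085
```

View pics/w12.png

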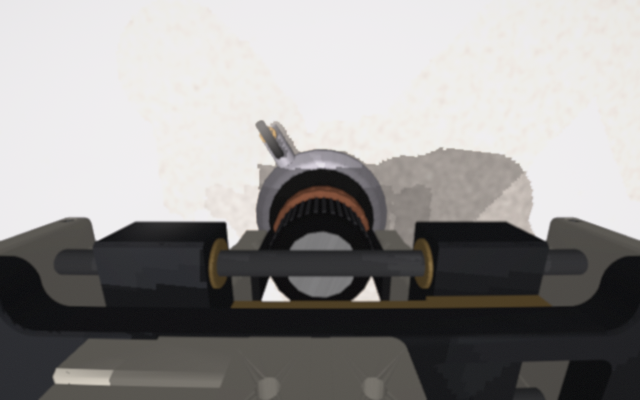

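The force jumped from 12 to 21 N with no more travel, so there is a hard stop at TCP 72.0 mm, where home should be at 72.2. I'll check the heights by depth and look at the whole scene.

```bash
python3 - <<'E'
from h import *
from station import arm
f,s=pickle.load(open("w12.pkl","rb"));C=cloud(f,s)
print("collar top",np.nanmedian(C[236:246,305:335].reshape(-1,3),0),np.nanmedian(C[280:292,305:335].reshape(-1,3),0))
print("disc top",[np.round(C[v,u],4) for v,u in [(190,320),(192,320),(194,310),(195,340)]])
for n in("scene","top"):
    g=arm.grab_frame(n);cv2.imwrite(f"pics/{n}1.png",g["img"][:,:,::-1])
    if n=="top":
        for nm,uv,z in [("amber",(210,180),.13),("ba",(345,149),.078),("bb",(190,267),.078)]: print(nm,onplane(g,[uv],z))
        f0=pickle.load(open("top0.pkl","rb"))
        for a in [(140,165,330,360),(255,280,180,210),(165,205,195,240)]:
            d=np.abs(g["img"].astype(int)-f0["img"])[a[0]:a[1],a[2]:a[3]];print("diff",d.mean(),d.max())
        cv2.imwrite("pics/s1.png",np.vstack([cv2.resize(g["img"][130:290,180:340,::-1],None,fx=3,fy=3)]))
E
python3 st.py
```

```text
collar top [0.54664016 0.17454313 0.1001647 ] [0.54402432 0.19989414 0.10007298]
disc top [array([0.5483, 0.1574, 0.0595]), array([0.5482, 0.1581, 0.0619]), array([0.5543, 0.1599, 0.0623]), array([0.5356, 0.1589, 0.0612])]
amber [[0.66635306 0.3433582  0.13      ]]
ba [[ 0.75794444 -0.00931538  0.078     ]]
bb [[0.44711478 0.40322856 0.078     ]]
diff 17.338666666666665 22
diff 74.18888888888888 127
diff 30.168333333333333 117
t 27.0 pos [544.92 187.38  72.01] rot [-1.7991e+02  1.0000e-02 -8.3970e+01] F [-8.4 -0.5 22.1] M [-0.39  3.59 -0.04] q6 -0.57
```

View pics/scene1.png

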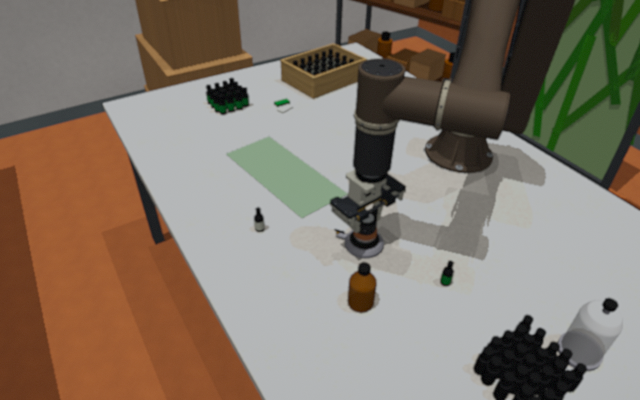

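The bottles stand at the same pixels: (259,220), (447,274) and (362,288). The collar is down and held. By depth its top reads 100 mm, and the camera read about 2 mm high on the mat too, so it matches 98 mm. Handing in.

```bash
python3 -c "
from station import arm
print(arm.job_done())"; python3 st.py
```

```text
the job is handed in; nothing more can be done
None
the job is handed in; nothing more can be done
```

The filter is loaded. Both copper discs are stacked flat on the spring plate. The collar is keyed over the pins and pushed fully home, and I handed the job in at about 27 s with the arm still gripping it and pressing down.

- **Keyways:** the collar rested on the pins at the expected height. The keyways dropped in after about 84–96° of turning, and the collar then went down freely to the discs.
- **Fully home:** it compressed the spring to a hard stop at tool height 72.0 mm, where I expected 72.2 mm. The reading there rose from 12 N to about 22 N with no further travel.
- **Heights by depth:** before the collar went on, the disc stack top read about 66 mm, as it should. At the end the disc top read about 60–62 mm and the collar top 100 mm. The expected collar height is 98 mm, and the same camera read about 2 mm high on the mat, so I count that as agreeing.
- **Sideways force:** about 8 N remains on the held collar, small but not zero, probably from a centring offset of about a millimetre.
- **Bottles:** they look unmoved and upright in the last scene picture. My automatic before-and-after comparison in the top view didn't settle this: it showed brightness differences around all three, which I put down to the arm and its shadow, and I didn't check further.

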